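Put the ring gauge away on the door tray of the dust cabinet

TASK

Put the steel ring gauge (the largest plain ring on the bench) away in the small white dust cabinet: swing its door wide open (to about a right angle) by the bar handle and set the gauge down flat, without dropping it, on the tray that the door carries on its inside. Then shut the door fully and gently, with the gauge still lying on the tray, and leave the other small things on the bench where they are.

Things in the scene. Friction and masses are not known exactly. Their poses are not given: they have to be found in the camera images.
- gauge_cabinet: small white dust cabinet, fixed to the bench, 200 wide (its y) x 112 deep (its x) x 112 mm high; closed top, back and sides, front closed by the door. Origin on the bench under the middle of its front edge; x points into the cabinet, y to the left along the front, z up. Place and yaw vary
- cabinet_door (a joint): door angle, rad: 0 shut, grows as the door swings out, stop at 1.75; starts 0 to 0.15. Upright hinge at the left (+y) end of the front; opening is clockwise seen from above. No spring or latch: light friction (0.08 N m) holds it at any angle, damped (0.25 N m s). Aluminium frame with a clear window, 11 mm thick, 0.6 kg, reaching 188 mm from the hinge, 16 to 108 mm above the bench
- door_hinge (a point): point on the door's hinge axis, 62 mm above the bench; in the cabinet's frame at x = -6, y = +94 mm. Turns with the door: x points through the door from outside to inside, y from free edge to hinge (the door runs along -y), z up; yaw = cabinet yaw - door angle. In this frame the door's outer face is at x = -6 mm, the inner at +5 mm
- handle_grip (a point): grip point on the door's handle, an upright round steel bar 12 mm thick on the outside near the free edge, from 30 to 104 mm above the bench; two 8 mm standoffs at 46 and 88 mm. The point is on its centre line, 80 mm above the bench, at x = -46, y = -166 mm in the door_hinge frame; axes as door_hinge. Pinch it from above, fingers along the door; it turns between the fingers
- tray_floor (a point): middle of the tray's floor, 34 mm above the bench, at x = +40, y = -86 mm in the door_hinge frame; axes as door_hinge. The tray is fixed to the door's inner face and swings with it: inside 112 mm long (y) x 62 mm wide (x), rim 8 mm high, 4 mm thick. Under the cabinet's closed top when shut; reached from above when the door is wide open
- ring_gauge: plain steel ring gauge lying flat on the bench, 45 mm outside diameter with a 22 mm bore, 16 mm high, about 0.14 kg; origin at the middle of its underside, z along its axis. Grasp across its outside
- gauge_block_0: steel gauge block 9 x 35 x 30 mm standing on the bench; leave it. Origin at the middle of its underside
- gear: small steel spur gear with teeth, 33 mm diameter, 9 mm high, lying on the bench; leave it. Origin at the middle of its underside
- cam_ring: small milled steel ring with a notched rim, 28 mm diameter, 7 mm high, lying on the bench; leave it. Origin at the middle of its underside
Mind the look-alikes: they are no part of the job. Leave any orange or turquoise look-alike of the ring_gauge alone.

How it is judged (in metres and radians):
On the way, in this order (a step that is already met when the one before it is completed fails the run):
1. the door is swung open by its handle: past 0.35 rad with the tool at the handle (TCP within 50 mm of the grip point) (value of joint cabinet_door above 0.35 rad and distance between the grasp point and handle_grip below 0.05 m), for 0.05 s.
2. the door is wide open (past 1.25 rad) (value of joint cabinet_door above 1.25 rad), for 0.2 s.
3. the ring gauge lies flat on the floor of the tray, let go, with the door still open (past 1.0 rad) (value of joint cabinet_door above 1 rad and x of ring_gauge in the frame of tray_floor between -0.016 and 0.016 m and y of ring_gauge in the frame of tray_floor between -0.04 and 0.04 m and z of ring_gauge in the frame of tray_floor between -0.004 and 0.004 m and angle between ring_gauge's own z axis and vertical below 0.1 rad and contact force between the fingers and ring_gauge below 0.1 N), for 0.2 s.
At the end, for the whole second after the job is handed in: The door is shut to within 0.05 rad (about 9 mm at its free edge) and still; the ring gauge lies flat (within 0.1 rad, 4 mm in height) and at rest on the tray's floor, inside its rim (value of joint cabinet_door below 0.05 rad and velocity of joint cabinet_door between -0.05 and 0.05 rad/s and x of ring_gauge in the frame of tray_floor between -0.016 and 0.016 m and y of ring_gauge in the frame of tray_floor between -0.04 and 0.04 m and z of ring_gauge in the frame of tray_floor between -0.004 and 0.004 m and angle between ring_gauge's own z axis and vertical below 0.1 rad and linear speed of ring_gauge below 0.02 m/s); the robot touches nothing.
It fails at once if the door is slammed: still closing faster than 1.2 rad/s in its last 0.2 rad (value of joint cabinet_door below 0.2 rad and velocity of joint cabinet_door below -1.2 rad/s).
It fails at once if the ring gauge is dropped or thrown: faster than 0.5 m/s with no finger on it (linear speed of ring_gauge above 0.5 m/s and contact force between the fingers and ring_gauge below 0.05 N).
It fails at once if the gear, the gauge block or the notched ring is moved by more than 25 mm (distance of any of gear, gauge_block_0, cam_ring from where it was at the start of the episode above 0.025 m).
It also fails if it takes over 72 s, if anything falls off the work surface, if the arm or the gripper's body presses on something with over 40 N, if the wrist force passes 120 N, or if a joint passes its speed limit or range.

ROBOT

A 6-joint arm with a two-finger parallel gripper is mounted at the origin on a cart in front of the work surface, level with it; the furniture and walls round the work are solid. World frame = base frame: x ahead of the robot, y to its left, z up, the work surface at z = 0. Lengths are in mm, angles in degrees, forces in N, time in s.
With the tool pointing down it reaches from about 300 to 875 mm from the base axis. Payload 6.4 kg.
Tool frame: the origin (TCP) lies between the finger pads, 19 mm behind the fingertips; this is the grasp point; z points along the fingers, y is the line along which they close (so a half turn about z gives the same grasp; the last joint's range is limited). The gripper opens to 85 mm and grips with 20 to 120 N. Pads are 22 mm wide; open, the fingers measure 114 mm over their backs; the gripper's body (76 mm by 85 mm) begins 54 mm behind the grasp point. The pads swing forward as they close: fully open they stand 13 mm farther back than shut.
Start: joints at [-83.497, 10.359, 92.074, -0, 77.567, -11.82], TCP at [180.783, -545.856, 249.988] pointing down, gripper open.
Joint ranges: [-171.53, 171.53], [-51.25, 118.39], [17.06, 147.69], [-65.23, 245.23], [0, 150.52], [-178.68, 178.68]. Speed limits (degrees/s): [147.25, 147.25, 172.46, 180, 180, 180].

INTERFACE

Orientations are given as [roll, pitch, yaw] about the fixed x, y, z axes, in that order (R = Rz(yaw) Ry(pitch) Rx(roll)).
In Python, from cell import arm gives the robot as it stands.
- The arm moves only by the tool carry_out, never from a script. Its argument "moves" is a list of rows, each an object with "linear": the shift along the world's x, y, z as a fraction of full scale, a list of three; "yaw": the turn about the world's z as a fraction of full scale. In form: [{"linear": [tx, ty, tz], "yaw": yaw}, ...]. A call has 1 to 10 rows; each row is the pose to reach, as a shift and turn from the pose commanded when the call began, turning the shorter way round; what a row does not reach only later rows make up. Full scale, the value 1, is 250 mm for a shift and 180 degrees for a turn. A row lasts 1/12 s, in which the tool goes at most 41.7 mm and 7.16 degrees, less where a joint would pass 70% of its speed; a pose out of reach is approached as far as the arm can. A call with a number of a shift or a turn outside -1 to 1 is refused whole. A call with a gripper value outside its range is refused whole. "fingers" is the opening, from 0 (shut) to 1 (fully open), set as the call begins (left out, the last holds). The fingers move at their own pace and stop on an object; the grip force is fixed at half the most. Time passes only in rows, so rows that repeat a pose let the fingers close. It gives the time, the measured TCP pose, the force, the opening and the grip force at its end, in the units of the state.
- arm.get_state(): the state, without advancing time (a new reading comes with each control period).
- arm.snapshot(name): name is "scene" or "top"; returns the picture (480x640x3 uint8, blue, green, red); there is no depth.
- arm.camera_model(name): a dict with "K" (3x3 intrinsics, pixels), "k1" (the pictures are not rectified: a ray, as slopes to the right and down, at radius r is drawn at 1 + k1 r^2 times it, then the intrinsics apply), "camera_from_world" (4x4, takes a point from world to camera coordinates). Camera axes: x right, y up, looking along -z (the intrinsics and any distortion apply to the point x, -y, -z); pixel columns grow to the right and rows downward; lengths in mm; the calibration is good to about 2 mm. A picture is of the moment at which its call begins. camera_model takes no time and is no camera call.
- arm.job_done(): hands the job in; it is judged then, once.
The state is a dict: "t": time; "joint_pos": joint angles; "joint_vel": joint speeds; "effort": joint torques, N m; "eef_pos": TCP position; "orientation": TCP orientation; "force": force on the tool from outside, world axes, zero at the start; "wrist_torque": the same for the moment, N m; "finger_gap": finger opening in mm; "gripper_force": force on a finger pad.
Only numpy, scipy, OpenCV 4.12 (cv2) and the standard library are available. Lean on these libraries where they do the work, as an engineer would, in place of code of your own. Each camera call takes 0.05 s, during which the arm holds its last target. There are 200 camera calls.

## Working session

There is one attempt and no reset: what is moved stays moved. The work goes in short steps, Python scripts to look and compute and a tool call to move; the robot and the scene stay as the last step left them, time stands still between calls to the robot, and variables do not carry over. Pictures are saved under pics/ and viewed, at most 10 in all, crops included, and the job is handed in when it is done.

Besides the shell and the picture viewer there is one more tool, called after "Call:" as a command line: name --argument value ..., lists and objects as JSON in quotes. carry_out: Moves the arm, as the interface text tells. Shift numbers are shares of 250 mm and turn numbers shares of 180 degrees, none past 1 either way. Its arguments: {"type":"object","properties":{"moves":{"type":"array"},"fingers":{"type":"number"}},"required":["moves"]}

```bash
mkdir -p pics; python3 - <<'E'
from cell import arm
import cv2
for n in("scene","top"):
    cv2.imwrite(f"pics/{n}0.png",arm.snapshot(n)); m=arm.camera_model(n); print(n,m)
print(arm.get_state())
E
```

```text
scene {'K': array([[568.31256149,   0.        , 309.20965554],
       [  0.        , 568.31256149, 241.51589879],
       [  0.        ,   0.        ,   1.        ]]), 'k1': -0.10365969875253093, 'camera_from_world': array([[ 4.71913712e-01, -8.81632386e-01, -4.66739346e-03,
        -2.95228216e+02],
       [ 4.14132371e-01,  2.16993952e-01,  8.83972853e-01,
        -2.95335516e+02],
       [-7.78326299e-01, -4.19091829e-01,  4.67514932e-01,
        -6.28650390e+02],
       [ 0.00000000e+00,  0.00000000e+00,  0.00000000e+00,
         1.00000000e+00]])}
top {'K': array([[532.88275519,   0.        , 323.18223489],
       [  0.        , 532.88275519, 232.6256404 ],
       [  0.        ,   0.        ,   1.        ]]), 'k1': -0.14854951486416398, 'camera_from_world': array([[ 1.77164725e-02, -9.99782360e-01,  1.10162879e-02,
        -4.12420625e+01],
       [ 9.97375989e-01,  1.84452105e-02,  7.00065015e-02,
        -5.59602077e+02],
       [-7.01944631e-02,  9.74711276e-03,  9.97485705e-01,
        -9.48481787e+02],
       [ 0.00000000e+00,  0.00000000e+00,  0.00000000e+00,
         1.00000000e+00]])}
{'t': 0.1, 'joint_pos': array([-8.34971340e+01,  1.03977679e+01,  9.21261720e+01, -5.11240453e-04,
        7.75683533e+01, -1.18206570e+01]), 'joint_vel': array([ 0.11024097, -0.08231664, -0.2388624 ,  0.00505089,  0.00360179,
       -0.03865056]), 'effort': array([ 2.63260954e-04, -4.45876372e+01, -3.52238095e+01, -3.17632739e-04,
        4.10350083e-03,  3.33667106e-05]), 'eef_pos': array([ 180.72392107, -545.36163202,  249.17087043]), 'orientation': array([-1.79909562e+02, -1.84176751e-02,  1.83236189e+01]), 'force': array([ 0.12186942, -1.04034272, -1.00160627]), 'wrist_torque': array([-0.03537255,  0.03098144,  0.00736511]), 'gripper_force': 0.0, 'finger_gap': 85.49778305383245}
```

View pics/scene0.png

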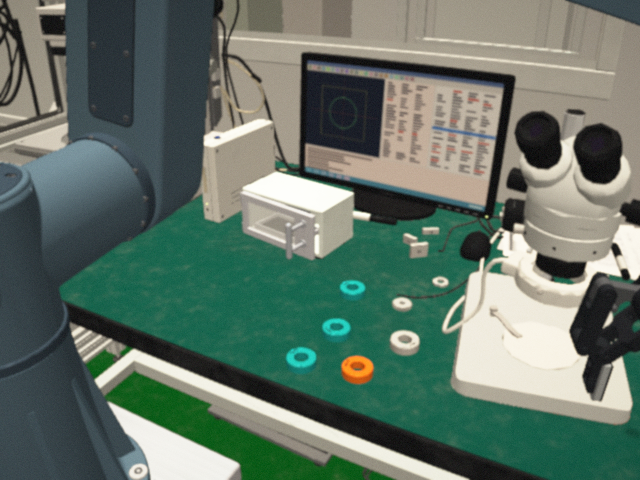

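View pics/top0.png

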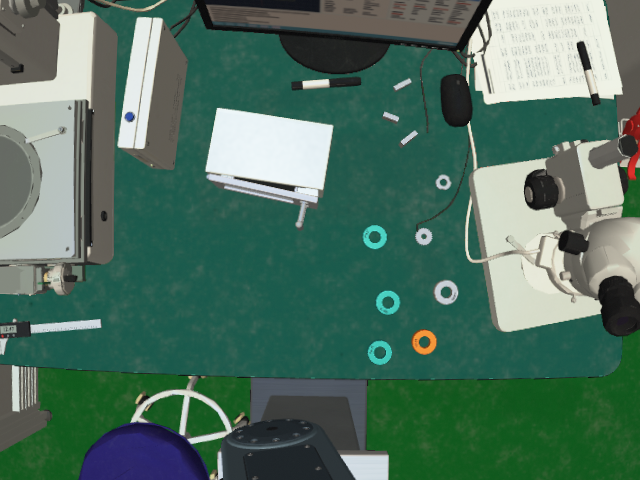

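The top view shows the gauge at (446,292), gear (424,236) and notched ring (443,182). The cabinet top has corners near (218,109), (333,125), (323,189) and (207,174), the handle is near (303,212), and the door is slightly ajar.

```bash
cat > h.py <<'E'
import numpy as np, cv2
from cell import arm
def ray(n,uv):
    m=arm.camera_model(n);K=m["K"];k=m["k1"];T=m["camera_from_world"]
    p=cv2.undistortPoints(np.array([[uv]],float),K,np.array([k,0,0,0,0.]))[0,0]
    R=T[:3,:3];return -R.T@T[:3,3],R.T@np.array([p[0],-p[1],-1])
def on(n,uv,z):
    c,d=ray(n,uv);return c+d*(z-c[2])/d[2]
def proj(n,P):
    m=arm.camera_model(n);q=m["camera_from_world"]@np.append(P,1.)
    x,y=q[0]/-q[2],-q[1]/-q[2];s=1+m["k1"]*(x*x+y*y)
    return m["K"][:2]@np.array([x*s,y*s,1])
E
python3 - <<'E'
from h import *
im=cv2.imread("pics/top0.png");g=cv2.cvtColor(im,cv2.COLOR_BGR2HSV)
m=((g[...,1]<40)&(g[...,2]>225)).astype('uint8')[90:215,190:350]
c=max(cv2.findContours(m,0,1)[0],key=cv2.contourArea)
print(cv2.contourArea(c)); b=cv2.boxPoints(cv2.minAreaRect(c))+[190,90]
a=cv2.approxPolyDP(c,4,True)[:,0]+[190,90]
print(a,[on("top",p,112).round(1)[:2] for p in a])
b=np.array([on("top",p,112)[:2] for p in b]);print(b.round(1))
for n,im,r,z in(("top",im,(262,325,425,470),16),("scene",cv2.imread("pics/scene0.png"),(322,362,382,428),16)):
    g=cv2.cvtColor(im,cv2.COLOR_BGR2HSV)[r[0]:r[1],r[2]:r[3]]
    m=((g[...,1]<60)&(g[...,2]>90)).astype('uint8')
    c=max(cv2.findContours(m,0,1)[0],key=cv2.contourArea);(x,y),rr=cv2.minEnclosingCircle(c)
    p=np.array([x+r[2],y+r[0]]);M=cv2.moments(c);q=np.array([M['m10']/M['m00']+r[2],M['m01']/M['m00']+r[0]])
    print(n,p,rr,q,on(n,q,8 if n=="scene" else 16))
for n,uv,z in (("gear",(424,236),9),("cam",(443,182),7)): print(n,on("top",uv,z))
cv2.imwrite("pics/c1.png",cv2.resize(im if 0 else cv2.imread("pics/top0.png")[100:240,195:345],None,fx=4,fy=4,interpolation=2))
E
```

```text
7369.5
[[217 108]
 [206 170]
 [322 188]
 [331 125]] [array([761.8, 153.2]), array([654.9, 167.2]), array([627.8, -26.9]), array([735. , -40.1])]
[[654.5 168.1]
 [764.4 155.6]
 [734.8 -42. ]
 [626.2 -26.9]]
top [445.22222137 291.77777863] 12.731903076171875 [445.30492629 291.76627113] [ 456.02761396 -256.86045988   16.        ]
scene [404.09139824 342.36021423] 15.533222198486328 [404.2701668  342.28657369] [ 455.48834913 -257.48436911    8.        ]
gear [ 558.21101511 -217.86747754    9.        ]
cam [ 660.47545483 -254.22015054    7.        ]
```

View pics/c1.png

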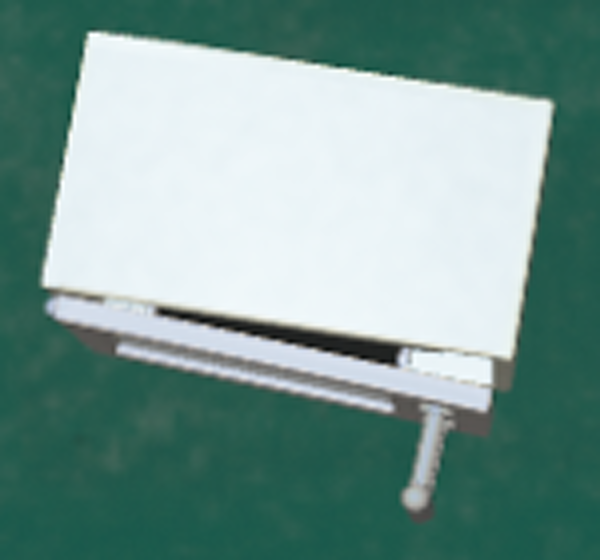

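The zoom shows the front top corners at (205.5,172) and (323,189.5), the back corners at (217.3,107.8) and (333.3,125.3), and the handle bar's top at (298.8,223.5).

```bash
python3 - <<'E'
from h import *
P=lambda u,v,z:on("top",(u,v),z)[:2]
fl,fr,br,bl=P(205.5,172,112),P(323,189.5,112),P(333.3,125.3,112),P(217.3,107.8,112)
print(fl,fr,br,bl,[np.linalg.norm(a-b).round(1) for a,b in((fl,fr),(fr,br),(bl,br),(fl,bl))])
y=(fl-fr)+(bl-br);yaw=np.arctan2(-y[0],y[1]);print("yaw",np.degrees(yaw))
X=np.array([np.cos(yaw),np.sin(yaw)]);Y=np.array([-X[1],X[0]])
ctr=(fl+fr+br+bl)/4;o=ctr-56*X
H=o-6*X+94*Y;hd=P(298.8,223.5,104)
print("origin",o,"hinge",H,"handle",hd)
v=hd-H;a0=np.arctan2(-166,-46);a=np.arctan2(v[1],v[0]);print("r",np.linalg.norm(v),np.hypot(166,46),"doorang",np.degrees(yaw-(a-a0)))
print("dooredge",P(195+490/4,100+400/4,108))
E
```

```text
[651.53312811 167.93538753] [625.29297848 -28.63492908] [734.60966605 -43.98233162] [762.18480749 152.71089024] [np.float64(198.3), np.float64(110.4), np.float64(198.6), np.float64(111.7)]
yaw -7.792118200371649
origin [637.922221    69.59969398] hinge [644.72207437 163.54522072] handle [568.774347    10.47057565]
r 170.87979475622046 172.2556240010758 doorang 3.107611480604134
dooredge [608.13479496 -19.8548349 ]
```

Call:
carry_out --moves '[{"linear": [0.1, 1, 0], "yaw": 0.35}, {"linear": [0.1, 1, 0], "yaw": 0.35}, {"linear": [0.1, 1, 0], "yaw": 0.35}, {"linear": [0.1, 1, 0], "yaw": 0.35}, {"linear": [0.1, 1, 0], "yaw": 0.35}, {"linear": [0.1, 1, 0], "yaw": 0.35}, {"linear": [0.1, 1, 0], "yaw": 0.35}, {"linear": [0.1, 1, 0], "yaw": 0.35}, {"linear": [0.1, 1, 0], "yaw": 0.35}, {"linear": [0.1, 1, 0], "yaw": 0.35}]' --fingers 1

```text
t: 0.93
eef_pos: [205.8, -295.4, 250.0]
orientation: [180.0, 0.0, 81.6]
force: [-0.1, -0.1, -0.2]
finger_gap: 85.4
gripper_force: 0.0
```

Call:
carry_out --moves '[{"linear": [0.9, 0.8, 0], "yaw": 0.35}, {"linear": [0.9, 0.8, 0], "yaw": 0.35}, {"linear": [0.9, 0.8, 0], "yaw": 0.35}, {"linear": [0.9, 0.8, 0], "yaw": 0.35}, {"linear": [0.9, 0.8, 0], "yaw": 0.35}, {"linear": [0.9, 0.8, 0], "yaw": 0.35}, {"linear": [0.9, 0.8, 0], "yaw": 0.35}, {"linear": [0.9, 0.8, 0], "yaw": 0.35}, {"linear": [0.9, 0.8, 0], "yaw": 0.35}, {"linear": [0.9, 0.8, 0], "yaw": 0.35}]'

```text
t: 1.77
eef_pos: [431.1, -94.8, 249.3]
orientation: [-180.0, -0.1, 144.5]
force: [-1.0, 0.4, -0.1]
finger_gap: 85.4
gripper_force: 0.0
```

Call:
carry_out --moves '[{"linear": [0.552, 0.426, 0], "yaw": 0.138}, {"linear": [0.552, 0.426, 0], "yaw": 0.138}, {"linear": [0.552, 0.426, 0], "yaw": 0.138}, {"linear": [0.552, 0.426, 0], "yaw": 0.138}, {"linear": [0.552, 0.426, 0], "yaw": 0.138}, {"linear": [0.552, 0.426, -0.1], "yaw": 0.138}, {"linear": [0.552, 0.426, -0.2], "yaw": 0.138}, {"linear": [0.552, 0.426, -0.3], "yaw": 0.138}, {"linear": [0.552, 0.426, -0.35], "yaw": 0.138}, {"linear": [0.552, 0.426, -0.35], "yaw": 0.138}]'

```text
t: 2.6
eef_pos: [566.1, 10.2, 158.9]
orientation: [-180.0, -0.4, 168.9]
force: [-0.3, -0.2, 0.2]
finger_gap: 85.4
gripper_force: 0.0
```

```bash
python3 - <<'E'
from h import *
a=arm.snapshot("top")[90:250,180:380]; b=arm.snapshot("scene")[140:300,200:400]
cv2.imwrite("pics/p1.png",np.vstack([cv2.resize(x,None,fx=1.8*2,fy=1.8,interpolation=2) if 0 else cv2.resize(x,(375,300),interpolation=2) for x in(a,b)]))
for z in(30,104): print(proj("scene",[568.8,10.5,z])-[200,140])
E
```

```text
[ 89.83659049 118.09467577]
[88.9937951  82.46811858]
```

View pics/p1.png

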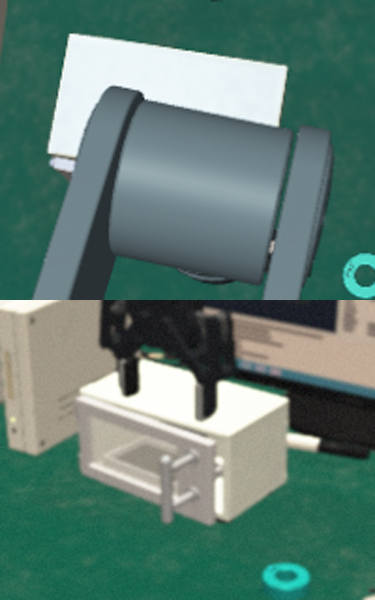

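The bar appears at crop pixel (89, 84–119), which matches the projected estimate. The open fingers straddle it from above. I'll descend, then close on it.

Call:
carry_out --moves '[{"linear": [0, 0, -0.1], "yaw": 0}, {"linear": [0, 0, -0.2], "yaw": 0}, {"linear": [0, 0, -0.28], "yaw": 0}, {"linear": [0, 0, -0.33], "yaw": 0}, {"linear": [0, 0, -0.33], "yaw": 0}, {"linear": [0, 0, -0.33], "yaw": 0}]'

```text
t: 3.2
eef_pos: [569.5, 10.3, 81.0]
orientation: [-180.0, 0.1, 169.1]
force: [0.9, -0.6, 1.5]
finger_gap: 85.5
gripper_force: 0.0
```

Call:
carry_out --moves '[{"linear": [0, 0, 0], "yaw": 0}, {"linear": [0, 0, 0], "yaw": 0}, {"linear": [0, 0, 0], "yaw": 0}, {"linear": [0, 0, 0], "yaw": 0}, {"linear": [0, 0, 0], "yaw": 0}, {"linear": [0, 0, 0], "yaw": 0}, {"linear": [0, 0, 0], "yaw": 0}, {"linear": [0, 0, 0], "yaw": 0}, {"linear": [0, 0, 0], "yaw": 0}, {"linear": [0, 0, 0], "yaw": 0}]' --fingers 0

```text
t: 4.03
eef_pos: [569.7, 11.6, 80.5]
orientation: [179.9, 0.1, 169.2]
force: [2.3, 4.5, 1.6]
finger_gap: 10.6
gripper_force: 58.4
```

```bash
python3 - <<'E'
from h import *
s=arm.get_state();print(s["eef_pos"],s["orientation"],s["force"],s["wrist_torque"])
H=np.array([644.7,163.5]);p=s["eef_pos"][:2]
v0=np.array([568.8,10.5])-H
for i in range(1,21):
    a=np.radians(-4.3*i);R=np.array([[np.cos(a),-np.sin(a)],[np.sin(a),np.cos(a)]])
    print(i,-4.3*i,((R-np.eye(2))@v0/250).round(3),round(-4.3*i/180,3))
E
```

```text
[569.6889231   11.64200164  80.53796886] [1.79895427e+02 1.06275802e-01 1.69151240e+02] [2.26709951 4.53982382 1.56613457] [ 0.68776358 -0.36692701 -0.09250515]
1 -4.3 [-0.045  0.024] -0.024
2 -8.6 [-0.088  0.052] -0.048
3 -12.899999999999999 [-0.129  0.083] -0.072
4 -17.2 [-0.167  0.117] -0.096
5 -21.5 [-0.203  0.154] -0.119
6 -25.799999999999997 [-0.236  0.193] -0.143
7 -30.099999999999998 [-0.266  0.235] -0.167
8 -34.4 [-0.293  0.279] -0.191
9 -38.699999999999996 [-0.316  0.324] -0.215
10 -43.0 [-0.336  0.371] -0.239
11 -47.3 [-0.352  0.42 ] -0.263
12 -51.599999999999994 [-0.365  0.47 ] -0.287
13 -55.9 [-0.373  0.52 ] -0.311
14 -60.199999999999996 [-0.378  0.571] -0.334
15 -64.5 [-0.379  0.623] -0.358
16 -68.8 [-0.377  0.674] -0.382
17 -73.1 [-0.37   0.725] -0.406
18 -77.39999999999999 [-0.36   0.775] -0.43
19 -81.7 [-0.346  0.824] -0.454
20 -86.0 [-0.328  0.872] -0.478
```

Call:
carry_out --moves '[{"linear": [-0.045, 0.028, 0], "yaw": -0.024}, {"linear": [-0.088, 0.056, 0], "yaw": -0.048}, {"linear": [-0.129, 0.087, 0], "yaw": -0.072}, {"linear": [-0.167, 0.121, 0], "yaw": -0.096}, {"linear": [-0.203, 0.158, 0], "yaw": -0.119}, {"linear": [-0.236, 0.197, 0], "yaw": -0.143}, {"linear": [-0.266, 0.239, 0], "yaw": -0.167}, {"linear": [-0.293, 0.283, 0], "yaw": -0.191}, {"linear": [-0.316, 0.328, 0], "yaw": -0.215}, {"linear": [-0.336, 0.375, 0], "yaw": -0.239}]'

```text
t: 4.87
eef_pos: [484.9, 104.5, 80.5]
orientation: [180.0, 0.1, 125.9]
force: [2.6, -1.3, 0.2]
finger_gap: 10.5
gripper_force: 60.9
```

Call:
carry_out --moves '[{"linear": [-0.016, 0.049, 0], "yaw": -0.024}, {"linear": [-0.029, 0.099, 0], "yaw": -0.048}, {"linear": [-0.037, 0.149, 0], "yaw": -0.072}, {"linear": [-0.042, 0.2, 0], "yaw": -0.095}, {"linear": [-0.043, 0.252, 0], "yaw": -0.119}, {"linear": [-0.041, 0.303, 0], "yaw": -0.143}, {"linear": [-0.034, 0.354, 0], "yaw": -0.167}, {"linear": [-0.024, 0.404, 0], "yaw": -0.191}, {"linear": [-0.01, 0.453, 0], "yaw": -0.215}, {"linear": [0.008, 0.501, 0], "yaw": -0.239}]'

```text
t: 5.7
eef_pos: [486.2, 230.4, 80.5]
orientation: [-179.9, 0.0, 82.9]
force: [-2.5, -1.0, 5.5]
finger_gap: 10.5
gripper_force: 61.6
```

Call:
carry_out --moves '[{"linear": [0, 0, 0], "yaw": 0}, {"linear": [0, 0, 0], "yaw": 0}, {"linear": [0, 0, 0], "yaw": 0}, {"linear": [0, 0, 0], "yaw": 0}]'

```text
t: 6.03
eef_pos: [486.1, 230.3, 80.5]
orientation: [-179.9, -0.0, 83.2]
force: [-5.6, 2.5, 7.5]
finger_gap: 10.4
gripper_force: 61.6
```

Call:
carry_out --moves '[{"linear": [0, 0, 0], "yaw": 0}, {"linear": [0, 0, 0], "yaw": 0}, {"linear": [0, 0, 0], "yaw": 0}, {"linear": [0, 0, 0], "yaw": 0}, {"linear": [0, 0, 0], "yaw": 0}, {"linear": [0, 0, 0], "yaw": 0}, {"linear": [0, 0, 0], "yaw": 0}, {"linear": [0, 0, 0], "yaw": 0}]' --fingers 1

```text
t: 6.7
eef_pos: [486.8, 229.6, 80.0]
orientation: [180.0, 0.0, 83.1]
force: [-0.8, -0.6, 0.3]
finger_gap: 85.1
gripper_force: 0.0
```

Call:
carry_out --moves '[{"linear": [0, 0, 0.1], "yaw": 0}, {"linear": [0, 0, 0.2], "yaw": 0}, {"linear": [0, 0, 0.3], "yaw": 0}, {"linear": [0, 0, 0.4], "yaw": 0}, {"linear": [0, 0, 0.5], "yaw": 0}, {"linear": [0, 0, 0.5], "yaw": 0}]'

```text
t: 7.2
eef_pos: [489.8, 230.4, 210.7]
orientation: [179.5, -0.2, 83.1]
force: [1.9, 0.2, 1.2]
finger_gap: 85.4
gripper_force: 0.0
```

Call:
carry_out --moves '[{"linear": [-0.062, -0.973, 0], "yaw": 0}, {"linear": [-0.062, -0.973, 0], "yaw": 0}, {"linear": [-0.062, -0.973, 0], "yaw": 0}, {"linear": [-0.062, -0.973, 0], "yaw": 0}, {"linear": [-0.062, -0.973, 0], "yaw": 0}, {"linear": [-0.062, -0.973, 0], "yaw": 0}, {"linear": [-0.062, -0.973, 0], "yaw": 0}]'

```text
t: 7.78
eef_pos: [471.0, -19.1, 204.8]
orientation: [180.0, 0.1, 82.8]
force: [0.4, 0.0, -0.4]
finger_gap: 85.5
gripper_force: 0.0
```

```bash
python3 - <<'E'
from h import *
im=arm.snapshot("top");cv2.imwrite("pics/p2.png",cv2.resize(im[100:300,180:400],None,fx=3,fy=3,interpolation=2)[:600,:660])
H=np.array([644.7,163.5])
for th in(85,89,93):
    a=np.radians(-7.8-th);R=np.array([[np.cos(a),-np.sin(a)],[np.sin(a),np.cos(a)]])
    f=lambda x,y,z:((proj("top",np.append(H+R@[x,y],z))-[180,100])*3).round(0)
    print(th,H+R@[40,-86],f(-46,-166,104),f(40,-86,34),[f(x,y,42) for x in(9,71) for y in(-30,-142)])
E
```

```text
85 [556.8486814  127.74883471] [-19. 521.] [164. 397.] [array([118., 299.]), array([103., 487.]), array([221., 306.]), array([207., 494.])]
89 [554.56880757 133.96412095] [-39. 513.] [154. 401.] [array([115., 300.]), array([ 87., 486.]), array([217., 314.]), array([189., 501.])]
93 [552.72804385 140.32330303] [-57. 504.] [143. 403.] [array([111., 300.]), array([ 70., 484.]), array([212., 321.]), array([172., 506.])]
```

View pics/p2.png

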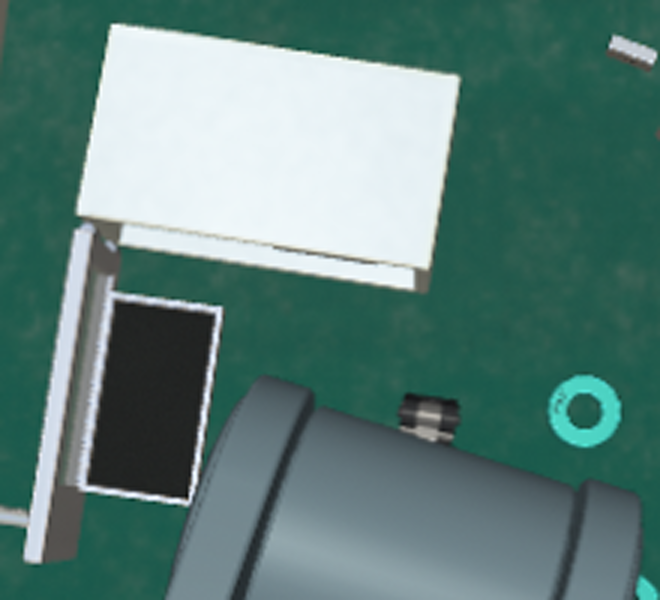

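The door stands open at about 89°. The tray's dark floor has corners near (113,297), (220,308), (188,502) and (84,488), which matches the prediction, so its centre is at (554.5, 134). Next, the gauge.

Call:
carry_out --moves '[{"linear": [-0.062, -0.974, 0], "yaw": 0}, {"linear": [-0.062, -0.974, 0], "yaw": 0}, {"linear": [-0.062, -0.974, 0], "yaw": 0}, {"linear": [-0.062, -0.974, 0], "yaw": 0}, {"linear": [-0.062, -0.974, 0], "yaw": 0}, {"linear": [-0.062, -0.974, 0], "yaw": 0}, {"linear": [-0.062, -0.974, -0.15], "yaw": 0}, {"linear": [-0.062, -0.974, -0.3], "yaw": 0}, {"linear": [-0.062, -0.974, -0.4], "yaw": 0}, {"linear": [-0.062, -0.974, -0.4], "yaw": 0}]'

```text
t: 8.67
eef_pos: [452.7, -253.2, 99.0]
orientation: [-179.5, -0.4, 83.1]
force: [-0.4, 0.8, -0.4]
finger_gap: 85.6
gripper_force: 0.0
```

```bash
python3 - <<'E'
from h import *
im=arm.snapshot("scene");cv2.imwrite("pics/p3.png",cv2.resize(im[250:410,320:500],None,fx=3,fy=3,interpolation=2))
print((proj("scene",[455.8,-257.2,16])-[320,250])*3)
E
```

```text
[253.72011419 263.93805989]
```

View pics/p3.png

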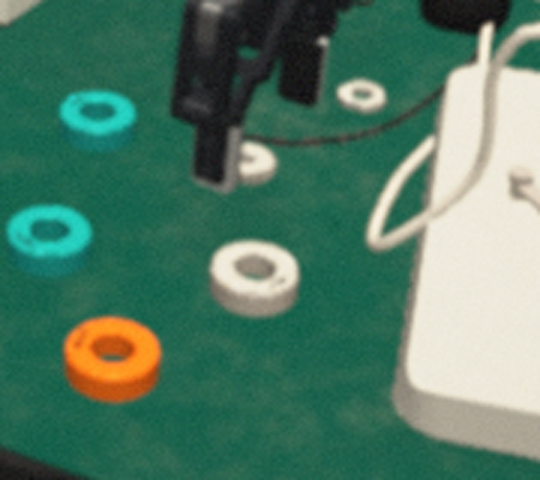

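The gauge lies clear between the open fingers, top centre at crop (255,268), against a predicted (254,264). I'll lower and grip.

Call:
carry_out --moves '[{"linear": [0, 0, -0.1], "yaw": 0}, {"linear": [0, 0, -0.2], "yaw": 0}, {"linear": [0, 0, -0.27], "yaw": 0}, {"linear": [0, 0, -0.31], "yaw": 0}, {"linear": [0, 0, -0.324], "yaw": 0}, {"linear": [0, 0, -0.324], "yaw": 0}, {"linear": [0, 0, -0.324], "yaw": 0}, {"linear": [0, 0, -0.324], "yaw": 0}]'

```text
t: 9.38
eef_pos: [456.9, -257.9, 25.6]
orientation: [179.9, 0.1, 83.1]
force: [-0.2, -0.0, -0.7]
finger_gap: 85.0
gripper_force: 0.0
```

Call:
carry_out --moves '[{"linear": [0, 0, 0], "yaw": 0}, {"linear": [0, 0, 0], "yaw": 0}, {"linear": [0, 0, 0], "yaw": 0}, {"linear": [0, 0, 0], "yaw": 0}, {"linear": [0, 0, 0], "yaw": 0}, {"linear": [0, 0, 0], "yaw": 0}, {"linear": [0, 0, 0], "yaw": 0}, {"linear": [0, 0, 0], "yaw": 0}, {"linear": [0, 0, 0], "yaw": 0}, {"linear": [0, 0, 0], "yaw": 0}]' --fingers 0

```text
t: 10.22
eef_pos: [456.1, -257.4, 24.9]
orientation: [180.0, 0.0, 83.1]
force: [-1.4, 1.3, 8.2]
finger_gap: 40.4
gripper_force: 59.8
```

```bash
python3 - <<'E'
from h import *
im=arm.snapshot("scene");cv2.imwrite("pics/p4.png",cv2.resize(im[270:390,340:490],None,fx=4,fy=4,interpolation=2))
E
```

```text
(no output)
```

View pics/p4.png

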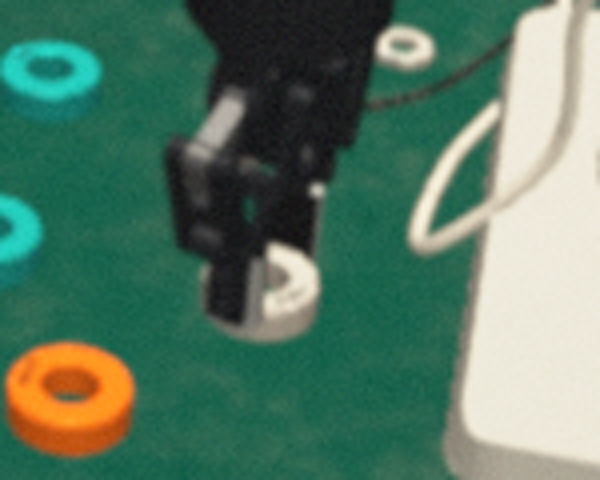

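The gripper holds the gauge squarely, with the pads covering most of its height. I'll lift it and carry it to the tray.

Call:
carry_out --moves '[{"linear": [0, 0, 0.04], "yaw": 0}, {"linear": [0, 0, 0.12], "yaw": 0}, {"linear": [0, 0, 0.22], "yaw": 0}, {"linear": [0, 0, 0.34], "yaw": 0}, {"linear": [0, 0, 0.46], "yaw": 0}, {"linear": [0, 0, 0.56], "yaw": 0}, {"linear": [0, 0, 0.6], "yaw": 0}, {"linear": [0, 0, 0.6], "yaw": 0}]'

```text
t: 10.93
eef_pos: [457.1, -258.2, 177.0]
orientation: [179.7, 0.2, 83.1]
force: [0.4, -0.1, -1.6]
finger_gap: 40.3
gripper_force: 61.1
```

Call:
carry_out --moves '[{"linear": [0.01, 0.04, 0], "yaw": 0}, {"linear": [0.03, 0.12, 0], "yaw": 0}, {"linear": [0.055, 0.22, 0], "yaw": 0}, {"linear": [0.08, 0.32, 0], "yaw": 0}, {"linear": [0.105, 0.42, 0], "yaw": 0}, {"linear": [0.13, 0.52, 0], "yaw": 0}, {"linear": [0.155, 0.62, 0], "yaw": 0}, {"linear": [0.175, 0.7, 0], "yaw": 0}, {"linear": [0.19, 0.76, 0], "yaw": 0}, {"linear": [0.196, 0.774, 0], "yaw": 0}]'

```text
t: 11.77
eef_pos: [503.2, -60.0, 171.2]
orientation: [-179.7, -0.1, 83.3]
force: [-0.3, 0.4, -2.4]
finger_gap: 40.4
gripper_force: 61.0
```

Call:
carry_out --moves '[{"linear": [0.01, 0.04, 0], "yaw": 0}, {"linear": [0.03, 0.12, 0], "yaw": 0}, {"linear": [0.055, 0.22, 0], "yaw": 0}, {"linear": [0.08, 0.32, 0], "yaw": 0}, {"linear": [0.105, 0.42, 0], "yaw": 0}, {"linear": [0.13, 0.52, 0], "yaw": 0}, {"linear": [0.155, 0.62, 0], "yaw": 0}, {"linear": [0.175, 0.7, 0], "yaw": 0}, {"linear": [0.19, 0.76, 0], "yaw": 0}, {"linear": [0.197, 0.775, 0], "yaw": 0}]'

```text
t: 12.6
eef_pos: [553.5, 132.2, 172.6]
orientation: [-179.9, -0.0, 83.2]
force: [-0.4, -1.1, -2.3]
finger_gap: 40.3
gripper_force: 61.0
```

```bash
python3 - <<'E'
from h import *
a=arm.snapshot("scene")[130:290,180:400]
cv2.imwrite("pics/p5.png",cv2.resize(a,None,fx=3.5,fy=3.5,interpolation=2));s=arm.get_state();print(s["eef_pos"],s["finger_gap"],s["force"])
print((proj("scene",np.append(s["eef_pos"][:2],s["eef_pos"][2]-8.9))-[180,130])*3.5)
E
```

```text
[553.65031396 131.61527602 172.72723773] 40.144320897959304 [ 0.8216488   0.24635132 -0.97140264]
[164.3375304  185.34123043]
```

View pics/p5.png

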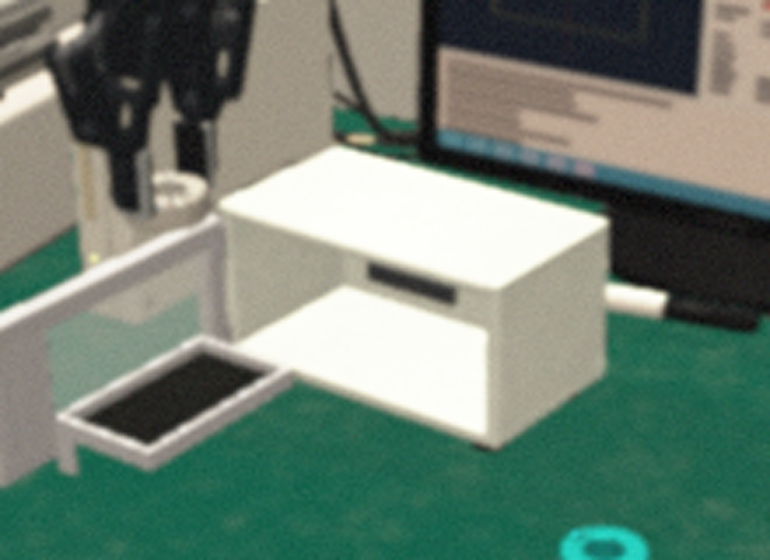

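The gauge is held level above the tray, at crop (172,190). I'll lower it slowly.

Call:
carry_out --moves '[{"linear": [0, 0, -0.05], "yaw": 0}, {"linear": [0, 0, -0.13], "yaw": 0}, {"linear": [0, 0, -0.21], "yaw": 0}, {"linear": [0, 0, -0.29], "yaw": 0}, {"linear": [0, 0, -0.35], "yaw": 0}, {"linear": [0, 0, -0.39], "yaw": 0}, {"linear": [0, 0, -0.42], "yaw": 0}, {"linear": [0, 0, -0.44], "yaw": 0}, {"linear": [0, 0, -0.44], "yaw": 0}, {"linear": [0, 0, -0.44], "yaw": 0}]'

```text
t: 13.48
eef_pos: [554.4, 129.9, 64.3]
orientation: [180.0, -0.0, 83.1]
force: [-0.4, 0.3, -2.0]
finger_gap: 40.2
gripper_force: 61.0
```

Call:
carry_out --moves '[{"linear": [0, 0, -0.004], "yaw": 0}, {"linear": [0, 0, -0.008], "yaw": 0}, {"linear": [0, 0, -0.012], "yaw": 0}, {"linear": [0, 0, -0.016], "yaw": 0}, {"linear": [0, 0, -0.02], "yaw": 0}, {"linear": [0, 0, -0.02], "yaw": 0}, {"linear": [0, 0, -0.02], "yaw": 0}, {"linear": [0, 0, -0.02], "yaw": 0}]'

```text
t: 14.15
eef_pos: [554.1, 130.2, 59.0]
orientation: [180.0, -0.0, 83.1]
force: [0.3, -0.8, -1.6]
finger_gap: 40.3
gripper_force: 61.1
```

Call:
carry_out --moves '[{"linear": [0, 0, -0.002], "yaw": 0}, {"linear": [0, 0, -0.004], "yaw": 0}, {"linear": [0, 0, -0.004], "yaw": 0}, {"linear": [0, 0, -0.004], "yaw": 0}]'

```text
t: 14.48
eef_pos: [554.2, 130.1, 58.9]
orientation: [180.0, 0.0, 83.1]
force: [-2.2, -0.1, 6.5]
finger_gap: 40.5
gripper_force: 62.2
```

Contact felt (+8 N upward). I'll release with a partial opening.

Call:
carry_out --moves '[{"linear": [0, 0, 0], "yaw": 0}, {"linear": [0, 0, 0], "yaw": 0}, {"linear": [0, 0, 0], "yaw": 0}, {"linear": [0, 0, 0], "yaw": 0}, {"linear": [0, 0, 0], "yaw": 0}, {"linear": [0, 0, 0], "yaw": 0}, {"linear": [0, 0, 0], "yaw": 0}]' --fingers 0.7

```text
t: 15.07
eef_pos: [554.0, 130.1, 57.9]
orientation: [-180.0, 0.0, 83.1]
force: [0.5, -0.4, 0.3]
finger_gap: 59.8
gripper_force: 0.0
```

Call:
carry_out --moves '[{"linear": [0, 0, 0.03], "yaw": 0}, {"linear": [0, 0, 0.1], "yaw": 0}, {"linear": [0, 0, 0.2], "yaw": 0}, {"linear": [0, 0, 0.32], "yaw": 0}, {"linear": [0, 0, 0.44], "yaw": 0}, {"linear": [0, 0, 0.56], "yaw": 0}, {"linear": [0, 0, 0.6], "yaw": 0}, {"linear": [0, 0, 0.6], "yaw": 0}]'

```text
t: 15.73
eef_pos: [556.2, 130.2, 212.1]
orientation: [179.6, -0.1, 83.1]
force: [-0.6, -0.9, 0.8]
finger_gap: 60.1
gripper_force: 0.0
```

```bash
python3 - <<'E'
from h import *
a=arm.snapshot("scene")[130:290,180:400]
cv2.imwrite("pics/p6.png",cv2.resize(a,None,fx=3.5,fy=3.5,interpolation=2));s=arm.get_state();print(s["eef_pos"],s["finger_gap"],s["force"])
for p in([554,130,50],[554.5,134,34]):print((proj("scene",p)-[180,130])*3.5)
E
```

```text
[554.77638548 130.19161147 209.3695435 ] 59.94008481841434 [-1.19108099  0.20864845 -0.60573581]
[181.75721815 378.4741996 ]
[178.315557   402.15145393]
```

View pics/p6.png

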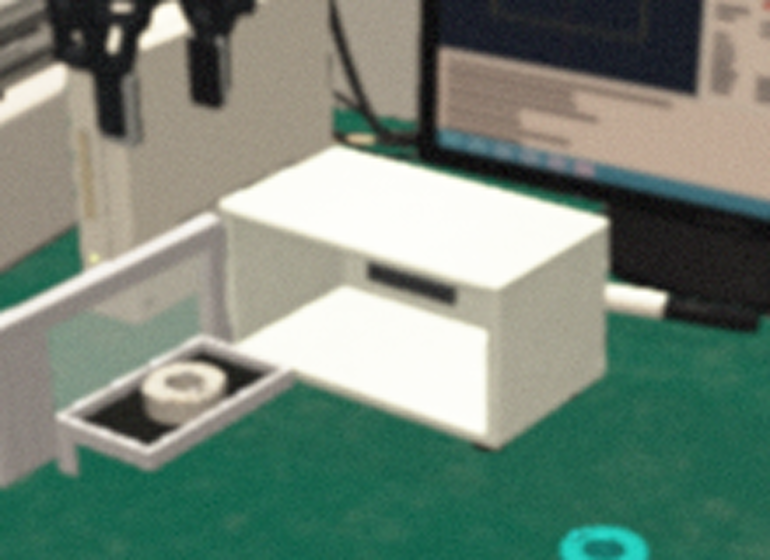

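The gauge lies flat on the tray, top at (185,381) against a predicted (182,378). Back to the handle.

Call:
carry_out --moves '[{"linear": [-0.27, 0.4, 0], "yaw": 0}, {"linear": [-0.27, 0.4, 0], "yaw": 0}, {"linear": [-0.27, 0.4, 0], "yaw": 0}, {"linear": [-0.27, 0.4, 0], "yaw": 0}, {"linear": [-0.27, 0.4, 0], "yaw": 0}, {"linear": [-0.27, 0.4, -0.12], "yaw": 0}, {"linear": [-0.27, 0.4, -0.25], "yaw": 0}, {"linear": [-0.27, 0.4, -0.38], "yaw": 0}, {"linear": [-0.27, 0.4, -0.48], "yaw": 0}, {"linear": [-0.27, 0.4, -0.512], "yaw": 0}]' --fingers 1

```text
t: 16.62
eef_pos: [483.4, 228.0, 74.4]
orientation: [-179.5, 0.2, 83.0]
force: [-1.1, 0.0, -0.4]
finger_gap: 85.7
gripper_force: 0.0
```

Call:
carry_out --moves '[{"linear": [0, 0, 0], "yaw": 0}, {"linear": [0, 0, 0], "yaw": 0}, {"linear": [0, 0, 0], "yaw": 0}, {"linear": [0, 0, 0], "yaw": 0}, {"linear": [0, 0, 0], "yaw": 0}, {"linear": [0, 0, 0], "yaw": 0}, {"linear": [0, 0, 0], "yaw": 0}, {"linear": [0, 0, 0], "yaw": 0}, {"linear": [0, 0, 0], "yaw": 0}, {"linear": [0, 0, 0], "yaw": 0}]' --fingers 0

```text
t: 17.45
eef_pos: [486.3, 230.8, 81.3]
orientation: [-180.0, -0.0, 83.1]
force: [-5.2, 0.7, 5.3]
finger_gap: 10.2
gripper_force: 58.5
```

```bash
python3 - <<'E'
from h import *
s=arm.get_state();print(s["eef_pos"],s["orientation"][2],s["force"],s["wrist_torque"],s["finger_gap"])
H=np.array([644.7,163.5]);v0=np.array([486.5,230.])-H
print(np.linalg.norm(v0),np.degrees(np.arctan2(v0[1],v0[0])-np.arctan2(-166,-46))%360)
prev=np.zeros(3)
for k0,st,n in((0,3.5,10),(35,3.5,10),(70,1.9,11)):
    base=None
    for i in range(0,n+1):
        a=np.radians(k0+st*i);R=np.array([[np.cos(a),-np.sin(a)],[np.sin(a),np.cos(a)]])
        q=np.append((R-np.eye(2))@v0/250,(k0+st*i)/180)
        if i==0: base=q
        else: print(round(k0+st*i,1),(q-base).round(3))
E
```

```text
[486.2930447  230.8094969   81.25416987] 83.14620687304854 [-5.21577874  0.70046832  5.33399805] [0.20769523 0.73322923 0.00274728] 10.179322069223561
171.6085370836778 262.68885741899913
3.5 [-0.015 -0.039  0.019]
7.0 [-0.028 -0.079  0.039]
10.5 [-0.038 -0.12   0.058]
14.0 [-0.046 -0.161  0.078]
17.5 [-0.051 -0.203  0.097]
21.0 [-0.053 -0.244  0.117]
24.5 [-0.053 -0.286  0.136]
28.0 [-0.051 -0.328  0.156]
31.5 [-0.046 -0.37   0.175]
35.0 [-0.038 -0.411  0.194]
38.5 [ 0.01  -0.041  0.019]
42.0 [ 0.023 -0.081  0.039]
45.5 [ 0.038 -0.12   0.058]
49.0 [ 0.055 -0.158  0.078]
52.5 [ 0.075 -0.195  0.097]
56.0 [ 0.097 -0.231  0.117]
59.5 [ 0.121 -0.265  0.136]
63.0 [ 0.147 -0.298  0.156]
66.5 [ 0.175 -0.329  0.175]
70.0 [ 0.205 -0.359  0.194]
71.9 [ 0.017 -0.015  0.011]
73.8 [ 0.034 -0.03   0.021]
75.7 [ 0.052 -0.044  0.032]
77.6 [ 0.071 -0.057  0.042]
79.5 [ 0.09  -0.07   0.053]
81.4 [ 0.109 -0.082  0.063]
83.3 [ 0.128 -0.094  0.074]
85.2 [ 0.148 -0.105  0.084]
87.1 [ 0.169 -0.115  0.095]
89.0 [ 0.189 -0.124  0.106]
90.9 [ 0.21  -0.133  0.116]
```

Call:
carry_out --moves '[{"linear": [-0.005, -0.013, 0], "yaw": 0.006}, {"linear": [-0.015, -0.039, 0], "yaw": 0.019}, {"linear": [-0.028, -0.079, 0], "yaw": 0.039}, {"linear": [-0.038, -0.12, 0], "yaw": 0.058}, {"linear": [-0.046, -0.161, 0], "yaw": 0.078}, {"linear": [-0.051, -0.203, 0], "yaw": 0.097}, {"linear": [-0.053, -0.244, 0], "yaw": 0.117}, {"linear": [-0.053, -0.286, 0], "yaw": 0.136}, {"linear": [-0.051, -0.328, 0], "yaw": 0.156}, {"linear": [-0.046, -0.37, 0], "yaw": 0.175}]'

```text
t: 18.28
eef_pos: [475.9, 137.7, 81.3]
orientation: [179.9, 0.0, 114.8]
force: [1.4, 2.0, 1.4]
finger_gap: 10.6
gripper_force: 58.6
```

Call:
carry_out --moves '[{"linear": [0.008, -0.041, 0], "yaw": 0.019}, {"linear": [0.018, -0.082, 0], "yaw": 0.038}, {"linear": [0.031, -0.122, 0], "yaw": 0.058}, {"linear": [0.046, -0.161, 0], "yaw": 0.077}, {"linear": [0.063, -0.199, 0], "yaw": 0.097}, {"linear": [0.083, -0.236, 0], "yaw": 0.116}, {"linear": [0.105, -0.272, 0], "yaw": 0.136}, {"linear": [0.129, -0.306, 0], "yaw": 0.155}, {"linear": [0.155, -0.339, 0], "yaw": 0.175}, {"linear": [0.183, -0.37, 0], "yaw": 0.194}]'

```text
t: 19.12
eef_pos: [522.6, 45.6, 81.3]
orientation: [179.8, 0.2, 149.7]
force: [3.6, 7.1, 0.5]
finger_gap: 10.1
gripper_force: 58.8
```

Call:
carry_out --moves '[{"linear": [0.03, -0.03, 0], "yaw": 0.019}, {"linear": [0.047, -0.045, 0], "yaw": 0.03}, {"linear": [0.064, -0.06, 0], "yaw": 0.04}, {"linear": [0.082, -0.074, 0], "yaw": 0.051}, {"linear": [0.101, -0.087, 0], "yaw": 0.061}, {"linear": [0.12, -0.1, 0], "yaw": 0.072}, {"linear": [0.139, -0.112, 0], "yaw": 0.082}, {"linear": [0.158, -0.124, 0], "yaw": 0.093}, {"linear": [0.158, -0.124, 0], "yaw": 0.093}]'

```text
t: 19.87
eef_pos: [562.6, 15.2, 81.3]
orientation: [179.8, 0.2, 166.4]
force: [5.1, 7.6, 0.9]
finger_gap: 10.5
gripper_force: 59.5
```

```bash
python3 - <<'E'
from h import *
s=arm.get_state();print(s["eef_pos"],s["orientation"][2],s["force"],s["finger_gap"])
H=np.array([644.7,163.5]);v=s["eef_pos"][:2]-H
th=lambda v:-7.8-np.degrees(np.arctan2(v[1],v[0])-np.arctan2(-166,-46));print(np.linalg.norm(v),th(v))
for k in range(1,9):
    a=np.radians(k);R=np.array([[np.cos(a),-np.sin(a)],[np.sin(a),np.cos(a)]]);print(k,((R-np.eye(2))@v/250).round(4),round(k/180,4))
E
```

```text
[562.60406771  15.21834815  81.25360376] 166.3752069742551 [5.0829589  7.6184475  0.88680622] 10.535656024869892
169.4909743134928 5.6825445376815695
1 [ 0.0104 -0.0056] 0.0056
2 [ 0.0209 -0.0111] 0.0111
3 [ 0.0315 -0.0164] 0.0167
4 [ 0.0422 -0.0215] 0.0222
5 [ 0.0529 -0.0264] 0.0278
6 [ 0.0638 -0.0311] 0.0333
7 [ 0.0747 -0.0356] 0.0389
8 [ 0.0857 -0.0399] 0.0444
```

Call:
carry_out --moves '[{"linear": [0.0104, -0.0056, 0], "yaw": 0.0056}, {"linear": [0.021, -0.011, 0], "yaw": 0.011}, {"linear": [0.0315, -0.0164, 0], "yaw": 0.0167}, {"linear": [0.042, -0.0215, 0], "yaw": 0.022}, {"linear": [0.0475, -0.024, 0], "yaw": 0.025}, {"linear": [0.053, -0.0264, 0], "yaw": 0.028}, {"linear": [0.053, -0.0264, 0], "yaw": 0.028}, {"linear": [0.053, -0.0264, 0], "yaw": 0.028}]'

```text
t: 20.53
eef_pos: [575.1, 9.0, 81.3]
orientation: [179.9, 0.2, 171.3]
force: [3.1, 6.4, 0.6]
finger_gap: 10.2
gripper_force: 59.5
```

Call:
carry_out --moves '[{"linear": [0.005, -0.0023, 0], "yaw": 0.003}, {"linear": [0.008, -0.0035, 0], "yaw": 0.004}, {"linear": [0.008, -0.0035, 0], "yaw": 0.004}, {"linear": [0.008, -0.0035, 0], "yaw": 0.004}]'

```text
t: 20.87
eef_pos: [577.0, 8.2, 81.3]
orientation: [179.9, 0.2, 172.1]
force: [3.4, 7.0, 0.9]
finger_gap: 10.4
gripper_force: 59.5
```

Call:
carry_out --moves '[{"linear": [0.004, -0.0018, 0], "yaw": 0.002}, {"linear": [0.008, -0.0035, 0], "yaw": 0.004}, {"linear": [0.008, -0.0035, 0], "yaw": 0.004}, {"linear": [0.008, -0.0035, 0], "yaw": 0.004}]'

```text
t: 21.2
eef_pos: [578.0, 7.8, 81.3]
orientation: [179.8, 0.1, 172.8]
force: [-0.8, 8.2, 6.0]
finger_gap: 10.7
gripper_force: 60.0
```

Call:
carry_out --moves '[{"linear": [0.004, -0.0018, 0], "yaw": 0.002}, {"linear": [0.004, -0.0018, 0], "yaw": 0.002}, {"linear": [0.004, -0.0018, 0], "yaw": 0.002}]'

```text
t: 21.45
eef_pos: [578.0, 7.8, 81.2]
orientation: [179.8, -0.1, 173.2]
force: [-6.4, 8.6, 10.1]
finger_gap: 10.3
gripper_force: 60.4
```

The door is against its stop: x stays at 578.0 while the force builds. I'll release and lift off.

Call:
carry_out --moves '[{"linear": [0, 0, 0], "yaw": 0}, {"linear": [0, 0, 0], "yaw": 0}, {"linear": [0, 0, 0], "yaw": 0}, {"linear": [0, 0, 0], "yaw": 0}, {"linear": [0, 0, 0], "yaw": 0}, {"linear": [0, 0, 0], "yaw": 0}, {"linear": [0, 0, 0], "yaw": 0}, {"linear": [0, 0, 0], "yaw": 0}]' --fingers 1

```text
t: 22.12
eef_pos: [578.5, 5.2, 79.9]
orientation: [-180.0, -0.0, 173.1]
force: [-0.0, 0.5, -0.2]
finger_gap: 85.5
gripper_force: 0.0
```

Call:
carry_out --moves '[{"linear": [0, 0, 0.1], "yaw": 0}, {"linear": [0, 0, 0.2], "yaw": 0}, {"linear": [0, 0, 0.3], "yaw": 0}, {"linear": [0, 0, 0.4], "yaw": 0}, {"linear": [0, 0, 0.5], "yaw": 0}, {"linear": [-0.1, -0.1, 0.6], "yaw": 0}, {"linear": [-0.25, -0.25, 0.6], "yaw": 0}, {"linear": [-0.4, -0.4, 0.6], "yaw": 0}, {"linear": [-0.5, -0.5, 0.6], "yaw": 0}, {"linear": [-0.5, -0.5, 0.6], "yaw": 0}]'

```text
t: 22.95
eef_pos: [450.7, -121.7, 230.0]
orientation: [-179.9, -0.1, 173.0]
force: [1.6, -0.4, -0.3]
finger_gap: 85.6
gripper_force: 0.0
```

```bash
python3 - <<'E'
from h import *
a=arm.snapshot("scene")[160:280,220:370];b=arm.snapshot("top")[90:240,190:340]
cv2.imwrite("pics/p7.png",np.hstack([cv2.resize(a,(400,320),interpolation=2),cv2.resize(b,(320,320),interpolation=2)]))
H=np.array([644.7,163.5])
for th in(0,3):
    a=np.radians(-7.8-th);R=np.array([[np.cos(a),-np.sin(a)],[np.sin(a),np.cos(a)]])
    p=np.append(H+R@[-46,-166],104);print(th,proj("scene",p),proj("top",p),(proj("scene",p)-[220,160])*8/3,(proj("top",p)-[190,90])*320/150)
E
```

```text
0 [293.63361969 221.38398356] [302.02321936 218.86830275] [196.35631917 163.69062281] [238.98286796 274.91904587]
3 [289.57663597 222.71363216] [299.64460316 223.73448732] [185.53769593 167.23635242] [233.90848674 285.30023961]
```

View pics/p7.png

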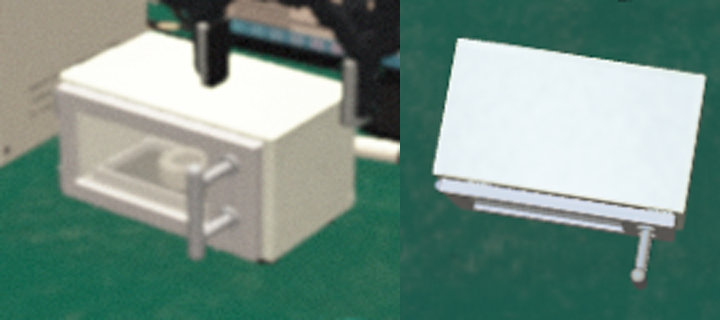

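The door is shut: the handle's top is at (196,165) in the scene crop and (238,275) in the top crop, both at the 0° prediction. The gauge shows flat on the tray through the window.

```bash
python3 -c "
from cell import arm
print(arm.job_done())"
```

```text
the job is handed in; nothing more can be done
None
```

The ring gauge is lying flat on the door's tray, the cabinet door is shut, the other bench items were left alone, and the job is handed in at about 23 s of the 72 s limit; the hand-in returned no verdict.

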